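# Stand the toppled lip gloss stand and mirror back up

### The arm

A 6-joint arm with a two-finger parallel gripper is mounted at the origin on the work surface. World frame = base frame: x ahead of the robot, y to its left, z up, the work surface at z = 0. Lengths are in m, angles in degrees, forces in N, time in s.
With the tool pointing down it reaches from about 0.3 to 0.75 m from the base axis. Payload 8.5 kg.
Tool frame: the origin (TCP) lies midway between the tips of the shut fingers; the grasp point (between the pads) lies 19 mm behind it (env.grasp_offset is the distance from the TCP to the grasp point, in m); z points along the fingers, y is the line along which they close (so a half turn about z gives the same grasp; the last joint's range is limited). The gripper opens to 85 mm and grips with 20 to 120 N. Pads are 22 mm wide; open, the fingers measure 114 mm over their backs; the gripper's body (76 mm by 85 mm) begins 54 mm behind the grasp point. The pads swing forward as they close: fully open they stand 13 mm farther back than shut.
Start: joints at [-83.497, 21.807, 74.336, -0, 83.858, -12.336], TCP at [0.178, -0.521, 0.198] pointing down, gripper open.
Joint ranges: [-178.18, 178.18], [-50.72, 133.34], [12.68, 142.11], [-81.47, 261.47], [9.98, 163.14], [-165.26, 165.26]. Speed limits (degrees/s): [136.94, 136.94, 180, 180, 180, 180].

### API

Orientations are given as a 3x3 rotation matrix whose columns are the frame's x, y, z axes.
In Python, from rig import env gives the robot as it stands.
- The arm moves only by the tool servo_tool, never from a script. Its argument "deltas" is text: rows parted by semicolons, each of 7 numbers parted by spaces: the opening, from 0 (shut) to 1 (fully open), then the shift along the tool's x, y, z in mm, then the turn, a rotation vector about the tool's x, y, z in rad. A call has 1 to 8 rows; each row shifts and turns the commanded pose from where the row before left it, along the tool's axes as they then stand; what a row does not reach is not made up. A row lasts 1/12 s, in which the tool goes at most 41.7 mm and 7.16 degrees, less where a joint would pass 70% of its speed; a pose out of reach is approached as far as the arm can. A call is refused whole if a number of a shift passes 41.7 or a number of a turn 0.125, either way. A call with a gripper value outside its range is refused whole. The fingers move at their own pace and stop on an object; "newtons" is the grip in N (left out, the last holds). Time passes only in rows, so rows that do not move let the fingers close. It gives the time, the measured TCP pose, the force, the opening and the grip force at its end, in the units of the state.
- env.observe(): the state, without advancing time (a new reading comes with each control period).
- env.get_image(name): name is "scene" or "side" or "wrist"; returns a dict with "img" (420x560x3 uint8, red, green, blue), "depth" (420x560 float32, m along the optical axis (not along the pixel's ray), 0 where there is no reading), "camera_matrix" (3x3 intrinsics, pixels), "world_to_cam" (4x4, takes a point from world to camera coordinates). Camera axes: x right, y down, z forward; pixel columns grow to the right and rows downward; lengths in m; the calibration is good to about 2 mm. A picture is of the moment at which its call begins.
- env.close_job(): hands the job in; it is judged then, once.
Trained networks look in a picture, given as the dict that the camera call returned (one of the last four; its "shot" number tells which), for a name from the list of things; names that differ only in an ending like _2 or _b are one class to them, and where a whole thing is asked for, a point or a joint stands for the part that bears it (a point fixed in the world has none). Each returns a list of dicts, best first, with "conf" (0 to 1); they miss things now and then, are a little off and sometimes report something else, mostly with a low value. They report only what shows in the picture. A call takes as long as a camera call.
- env.spot_in(name, picture): "bbox" ([centre column, centre row, width, height] in pixels, round what is visible of it).
- env.spot_point(name, picture): "uv" ([column, row] in pixels: a listed point, or the origin of a listed thing).
The state is a dict: "time_s": time; "q": joint angles; "qvel": joint speeds; "joint_efforts": joint torques, N m; "position": TCP position; "tool_rot": TCP orientation; "ft_force": force on the tool from outside, world axes, zero at the start; "wrist_torque": the same for the moment, N m; "grip_width": finger opening in m; "gripper_force": force on a finger pad.
Only numpy, scipy, OpenCV 4.12 (cv2) and the standard library are available. Lean on these libraries where they do the work, as an engineer would, in place of code of your own. Each camera call takes 0.05 s, during which the arm holds its last target. There are 200 camera calls.

### The job

A bump has laid the acrylic lip gloss stand and the little round mirror on their backs on the dresser. With the fingertips, push the top of each one's upturned base over so that it tips back upright onto that base. Do not pick either up or shove it more than about 5 cm from its spot, and leave everything else on the dresser where it stands.

Things in the scene. Friction and masses are not known exactly. Their poses are not given: they have to be found in the camera images.
- gloss_stand: Milky acrylic L, 0.17-0.35 kg, fallen on its back. Base plate 110 mm wide, 85 deep (now tall), 16 thick, six grey spots on its inner face; back panel 110 wide, 8 thick, reaches 70 mm from the underside. Origin: middle of the heel (bottom back) edge, on which it tips. As it lies: z up, back panel along -x, base plate up along +z, underside facing +x. Standing: x points down.
- stand_push (a point): Point on the inner face of the lip gloss stand's upturned base plate, 16 mm behind the heel edge along body x, 65 mm above the dresser as it lies, mid-width. A level push here along body +x (about 1 N) tips it about the heel without much sliding; after about 30 degrees it falls onto its base by itself. The free edge of the plate is 20 mm above this point.
- mirror: Round mirror disc (100 mm across, 8 thick, mirror face now up) on a pale wooden base plate, 0.21-0.42 kg, fallen on its back. Base 100 mm wide, 80 deep (now tall), 16 thick; disc reaches 105 mm from the underside. Origin: middle of the heel (bottom back) edge, on which it tips. As it lies: z up, disc along -x, base plate up along +z, underside facing +x. Standing: x points down.
- mirror_push (a point): Point on the inner face of the mirror's upturned base plate, 16 mm behind the heel edge along body x, 62 mm above the dresser as it lies, mid-width. A level push here along body +x (about 1 N) tips it about the heel without much sliding; after about 35 degrees it falls onto its base by itself. The free edge of the plate is 18 mm above this point.
- pencil_cup: Black pencil cup, 72 mm across, 95 mm tall, with three pencils in it reaching 150 mm high; stands between the two fallen things. Origin: centre of its underside. Leave alone.
- jar_lid: Frosted glass jar lid, 72 mm across, 33 mm high with its knob, lying knob up in the middle of the dresser behind the pencil cup. Origin: centre of its underside. Leave alone.
- gloss_tube: Square lip gloss tube, 18 mm wide, 73 mm tall, standing upright nearer the robot than the pencil cup. Origin: centre of its underside. Leave alone.

How it is judged (in metres and radians):
At the end, for the whole second after the job is handed in: The lip gloss stand and the mirror both stand at rest on their base plates (within about 6 degrees of upright, underside on the dresser), each heel edge within 60 mm of where it was at the start (angle between each of gloss_stand, mirror's own x axis and vertical above 3.04 rad and height (world z) of each of gloss_stand, mirror below 0.006 m and distance of each of gloss_stand, mirror from where it was at the start of the episode below 0.06 m and linear speed of each of gloss_stand, mirror below 0.02 m/s and angular speed of each of gloss_stand, mirror below 0.1 rad/s); the robot touches nothing.
It fails at once if the lip gloss stand or the mirror is lifted: its heel edge comes 20 mm off the dresser (height (world z) of any of gloss_stand, mirror above 0.02 m).
It fails at once if the lip gloss stand or the mirror is carried or shoved more than 80 mm (distance of any of gloss_stand, mirror from where it was at the start of the episode above 0.08 m).
It fails at once if the pencil cup, jar lid or gloss tube is shifted by more than 20 mm or knocked over (distance of any of pencil_cup, jar_lid, gloss_tube from where it was at the start of the episode above 0.02 m or angle between any of pencil_cup, jar_lid, gloss_tube's own z axis and vertical above 0.5 rad).
It also fails if it takes over 48 s, if anything falls off the work surface, if the arm or the gripper's body presses on something with over 40 N, if the wrist force passes 120 N, or if a joint passes its speed limit or range.

## Working session

There is one attempt and no reset: what is moved stays moved. The work goes in short steps, Python scripts to look and compute and a tool call to move; the robot and the scene stay as the last step left them, time stands still between calls to the robot, and variables do not carry over. Pictures are saved under pics/ and viewed, at most 10 in all, crops included, and the job is handed in when it is done.

Besides the shell and the picture viewer there is one more tool, called by a JSON object that holds its "op" and its "data". servo_tool: Moves the arm, as the interface text tells. Its arguments: {"type":"object","properties":{"deltas":{"type":"string"},"newtons":{"type":"number"}},"required":["deltas"]}

```bash
mkdir -p pics; cat > h.py <<'E'
import numpy as np, cv2
from rig import env
def world(p,uv,d=None):
    u,v=uv
    if d is None:
        w=p["depth"][int(v)-1:int(v)+2,int(u)-1:int(u)+2]; w=w[w>0]; d=np.median(w) if w.size else 0
    c=np.linalg.inv(p["camera_matrix"])@[u,v,1]*d
    return (np.linalg.inv(p["world_to_cam"])@np.r_[c,1])[:3]
E
python3 - <<'E'
from h import *
o=env.observe(); print(o["time_s"],o["position"],o["tool_rot"],o["grip_width"])
ims=[]
for c in ["scene","side"]:
    p=env.get_image(c); ims.append(p["img"])
    for n in ["gloss_stand","mirror","stand_push","mirror_push","pencil_cup","jar_lid","gloss_tube"]:
        r=env.spot_point(n,p)[:2]
        print(c,n,[(np.round(x["uv"]),round(x["conf"],2),world(p,x["uv"]).round(3)) for x in r])
    cv2.imwrite(f"pics/{c}.png",p["img"][:,:,::-1])
    np.savez(f"{c}.npz",**{k:p[k] for k in["img","depth","camera_matrix","world_to_cam"]})
E
```

```text
0.0 [ 0.17756074 -0.52017436  0.19749884] [[ 9.46441102e-01  3.22876465e-01 -1.69584677e-04]
 [ 3.22876345e-01 -9.46439961e-01  1.50507358e-03]
 [ 3.25451120e-04 -1.47921837e-03 -9.99998853e-01]] 0.08552307377594448
scene gloss_stand [(array([220., 186.]), 0.85, array([ 0.585, -0.174,  0.029]))]
scene mirror [(array([367., 310.]), 0.95, array([0.545, 0.273, 0.051]))]
scene stand_push [(array([213., 165.]), 0.65, array([ 0.584, -0.207,  0.065]))]
scene mirror_push [(array([358., 287.]), 0.78, array([0.533, 0.237, 0.058]))]
scene pencil_cup [(array([258., 238.]), 0.66, array([0.596, 0.032, 0.032]))]
scene jar_lid [(array([211., 256.]), 0.61, array([0.686, 0.016, 0.016])), (array([325., 211.]), 0.28, array([0.426, 0.011, 0.015]))]
scene gloss_tube [(array([327., 213.]), 0.82, array([0.423, 0.014, 0.012]))]
side gloss_stand [(array([362., 312.]), 0.86, array([ 0.569, -0.208,  0.   ]))]
side mirror [(array([231., 162.]), 0.91, array([0.511, 0.197, 0.039]))]
side stand_push [(array([376., 285.]), 0.97, array([ 0.573, -0.215,  0.085]))]
side mirror_push [(array([228., 140.]), 0.9, array([0.517, 0.214, 0.08 ]))]
side pencil_cup [(array([305., 222.]), 0.59, array([ 0.563, -0.03 ,  0.042]))]
side jar_lid [(array([348., 207.]), 0.64, array([ 0.671, -0.014,  0.014]))]
side gloss_tube [(array([225., 252.]), 0.62, array([ 0.417, -0.007,  0.016]))]
```

View pics/scene.png

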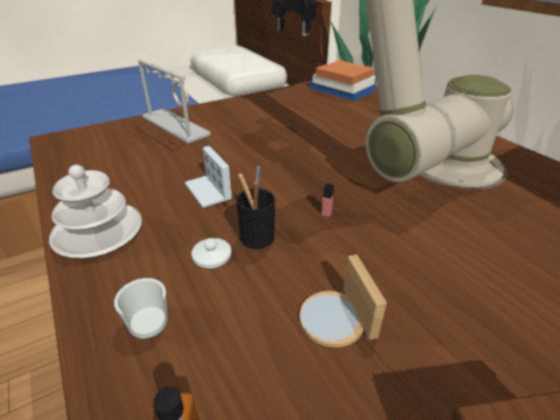

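View pics/side.png

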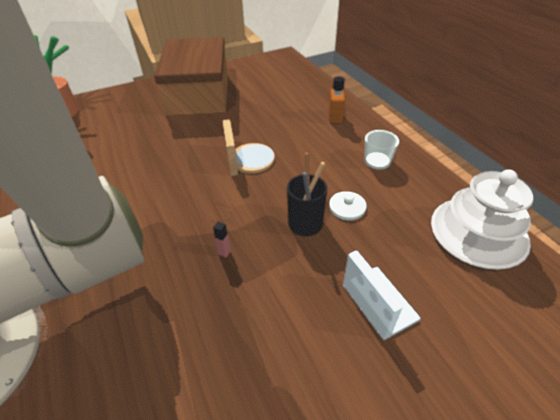

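```bash
python3 - <<'E'
import numpy as np
P=[]
for c in["scene","side"]:
    p=np.load(c+".npz"); d=p["depth"]; v,u=np.nonzero(d>0); z=d[v,u]
    r=np.linalg.inv(p["camera_matrix"])@np.array([u,v,np.ones_like(u)])*z
    P.append(((np.linalg.inv(p["world_to_cam"])@np.vstack([r,np.ones(len(u))]))[:3]).T)
for nm,c,h in[("stand",(0.58,-0.2),.085),("mirror",(0.53,0.22),.08)]:
  for ci,Q in enumerate(P):
    m=(np.hypot(Q[:,0]-c[0],Q[:,1]-c[1])<.13)&(Q[:,2]>h-.003)&(Q[:,2]<h+.004)
    q=Q[m][:,:2]
    if len(q)<5: print(nm,ci,len(q)); continue
    mu=q.mean(0); w,V=np.linalg.eigh(np.cov(q.T)); a=(q-mu)@V
    print(nm,ci,len(q),"mean",mu.round(4),"normal",V[:,0].round(3),"ext",np.ptp(np.percentile(a,[2,98],axis=0),axis=0).round(3),"mid",(mu+V@(np.percentile(a,2,axis=0)+np.percentile(a,98,axis=0))/2).round(4))
E
```

```text
stand 0 210 mean [ 0.5791 -0.1985] normal [-1.    -0.013] ext [0.015 0.106] mid [ 0.5785 -0.2036]
stand 1 770 mean [ 0.5761 -0.2104] normal [-1.    -0.002] ext [0.016 0.105] mid [ 0.5767 -0.207 ]
mirror 0 631 mean [0.5317 0.2489] normal [-0.962  0.272] ext [0.015 0.097] mid [0.5298 0.2451]
mirror 1 205 mean [0.5275 0.239 ] normal [-0.96   0.278] ext [0.015 0.097] mid [0.5285 0.2426]
```

The back panel and the mirror disc both lie toward +x. In the scene view the stand's plate is at about (217,172) and the mirror's base at about (365,297). The side view agrees, with the stand at (372,290) and the mirror at (230,148). So both pushes go toward the robot: (-1,0) for the stand and about (-0.96,0.275) for the mirror. First I'll check the path for tall things.

```bash
python3 - <<'E'
import numpy as np
p=np.load("scene.npz"); d=p["depth"]; v,u=np.nonzero(d>0); z=d[v,u]
r=np.linalg.inv(p["camera_matrix"])@np.array([u,v,np.ones_like(u)])*z
Q=((np.linalg.inv(p["world_to_cam"])@np.vstack([r,np.ones(len(u))]))[:3]).T
H,_,_=np.histogram2d(Q[:,0],Q[:,1],bins=[np.arange(.2,.86,.05),np.arange(-.6,.46,.05)])
for x in np.arange(.2,.85,.05):
    print("%.2f"%x,*["%3d"%(1000*max([*Q[(abs(Q[:,0]-x-.025)<.025)&(abs(Q[:,1]-y-.025)<.025)&(Q[:,2]<.6),2],0])) for y in np.arange(-.6,.45,.05)])
E
```

```text
0.20 330 334   5   4   5   5   4   5   5   4   5 394 310 199   5   6   5   5   5   5   4
0.25   4   5   5   4   6   5   4   5   4 388 394 395 312 201 146   4   5   5   6   5   5
0.30   4   4   5   5   4   4   4   4   4   4   5 152 168   5   4   5   5   5   5   5   5
0.35   5   4   5   5   5   5   6   5   5   4   4   5   4   5   5   5   6   5   5   5   5
0.40   4   5   4   5   5   5   4   4   4   5   5  76  77   4   5   5   5   4   5   5   5
0.45   4  15  15   4   4   4   4   5   4   5   5   5   5   5   5   5   4   5   5   5   5
0.50 168 168 187   4   5   4   5   4   4   0   4  97  97   4   5  83  84  84   5   5   5
0.55 188 188 187   4   4   5  87  88  88  87   4 151 151   5   5  13  13  73   5   5 119
0.60   4   4   4   4   4   4  11  12  13  10   4 151  98   4   5  12  13  12   5   6   0
0.65   4   4   5   4   4   4   4   5   4   4   4  36  36   5   5   5   5   5   5   4   0
0.70   4   4   4   4   4   4   4   5   4   4   4  15  15   4   5   4   5   4   5   0   0
0.75   4   4   4   4   3   4   4  70  70  69   4   4   5  63  63   5   5   5   3   0   0
0.80   5   4   4   4   0   3   0 120 157 120  21   4   4  63  63   5   4 114 114   0   0
```

{"op": "servo_tool", "data": {"deltas": "0 0 0 0 0 0 0.11; 0 0 0 0 0 0 0.11; 0 0 0 0 0 0 0.11; 0 0 0 -20 0 0 0; 0 0 0 -10 0 0 0; 0 0 0 0 0 0 0", "newtons": 20}}

```text
time_s: 1.3
position: [0.1777, -0.5214, 0.2302]
tool_rot: [[1.0, -0.001, 0.0], [-0.001, -1.0, -0.004], [0.0, 0.004, -1.0]]
ft_force: [-0.0, -0.1, -0.3]
grip_width: 0.0123
gripper_force: 0.0
```

{"op": "servo_tool", "data": {"deltas": "0 26 -20 0 0 0 0; 0 26 -20 0 0 0 0; 0 26 -20 0 0 0 0; 0 26 -20 0 0 0 0; 0 26 -20 0 0 0 0; 0 26 -20 0 0 0 0; 0 26 -20 0 0 0 0; 0 26 -20 0 0 0 0"}}

```text
time_s: 1.97
position: [0.3867, -0.3594, 0.2274]
tool_rot: [[1.0, -0.001, -0.0], [-0.001, -1.0, 0.001], [-0.0, -0.001, -1.0]]
ft_force: [-0.1, -0.7, -1.1]
grip_width: -0.0001
gripper_force: 0.0
```

{"op": "servo_tool", "data": {"deltas": "0 26 -20 0 0 0 0; 0 26 -20 0 0 0 0; 0 26 -20 0 0 0 0; 0 26 -20 0 0 0 0; 0 26 -20 0 0 0 0; 0 26 -20 0 0 0 0; 0 26 -20 0 0 0 0; 0 0 0 0 0 0 0"}}

```text
time_s: 2.63
position: [0.571, -0.2172, 0.2266]
tool_rot: [[1.0, 0.004, -0.0], [0.004, -1.0, 0.002], [-0.0, -0.002, -1.0]]
ft_force: [0.2, -0.1, -0.8]
grip_width: -0.0002
gripper_force: 0.0
```

{"op": "servo_tool", "data": {"deltas": "0 20 -6 0 0 0 0; 0 21 -5 0 0 0 0; 0 0 0 28 0 0 0; 0 0 0 28 0 0 0; 0 0 0 28 0 0 0; 0 0 0 28 0 0 0; 0 0 0 10 0 0 0; 0 0 0 0 0 0 0"}}

```text
time_s: 3.3
position: [0.6075, -0.2096, 0.1032]
tool_rot: [[1.0, -0.001, -0.005], [-0.001, -1.0, 0.003], [-0.005, -0.003, -1.0]]
ft_force: [0.8, -0.3, -0.8]
grip_width: -0.0001
gripper_force: 0.0
```

```bash
python3 - <<'E'
from h import *
cv2.imwrite("pics/side2.png",cv2.resize(env.get_image("side")["img"][180:360,260:480,::-1],(660,540)))
E
```

```text
(no output)
```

View pics/side2.png

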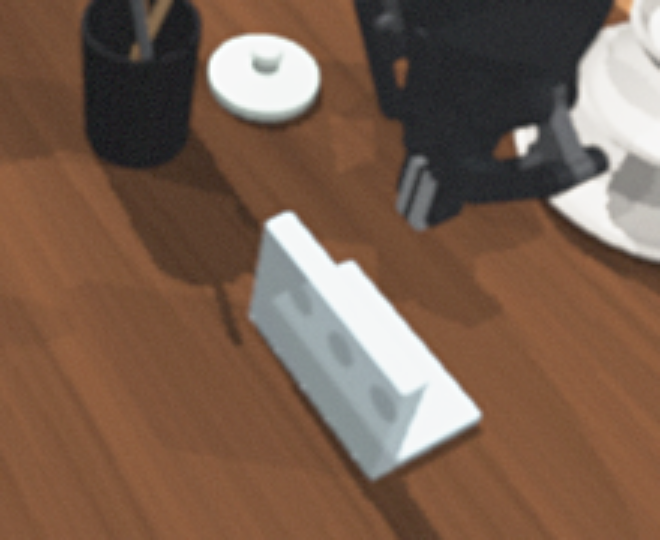

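The side crop shows the plate top running from (265,220) to (425,385), the flat panel to its right, and the fingertips still above and behind at (415,225). I'll check that by projecting the TCP, then finish the descent.

{"op": "servo_tool", "data": {"deltas": "0 0 0 0 0 0 0; 0 0 0 0 0 0 0; 0 0 0 0 0 0 0"}}

```text
time_s: 3.6
position: [0.6095, -0.2104, 0.1078]
tool_rot: [[1.0, -0.001, 0.002], [-0.001, -1.0, -0.001], [0.002, 0.001, -1.0]]
ft_force: [-0.4, -0.1, -0.5]
grip_width: 0.0002
gripper_force: 0.0
```

```bash
python3 - <<'E'
from h import *
p=env.get_image("side"); o=env.observe(); print(o["position"],o["ft_force"])
for w in [o["position"],(.586,-.206,.085),(.570,-.206,.085)]:
    c=p["camera_matrix"]@(p["world_to_cam"]@np.r_[w,1])[:3]; print((c[:2]/c[2]-[260,180])*3)
E
```

```text
[ 0.60942378 -0.21029101  0.107484  ] [ 0.09432459 -0.20248265  0.42374786]
[413.15450169 248.16273376]
[358.96465092 288.21736638]
[331.6857787  301.26440591]
```

{"op": "servo_tool", "data": {"deltas": "0 0 -4 12 0 0 0; 0 0 0 12 0 0 0; 0 0 0 12 0 0 0; 0 0 0 10 0 0 0; 0 0 0 0 0 0 0; 0 0 0 0 0 0 0"}}

```text
time_s: 4.15
position: [0.609, -0.2061, 0.0603]
tool_rot: [[1.0, -0.001, -0.0], [-0.001, -1.0, 0.0], [-0.0, -0.0, -1.0]]
ft_force: [0.7, -0.7, -0.1]
grip_width: -0.0004
gripper_force: 0.0
```

{"op": "servo_tool", "data": {"deltas": "0 -5 0 0 0 0 0; 0 -5 0 0 0 0 0; 0 -5 0 0 0 0 0; 0 -5 0 0 0 0 0; 0 -5 0 0 0 0 0; 0 -5 0 0 0 0 0; 0 -5 0 0 0 0 0"}}

```text
time_s: 4.73
position: [0.5734, -0.206, 0.0603]
tool_rot: [[1.0, -0.001, 0.0], [-0.001, -1.0, -0.0], [0.0, 0.0, -1.0]]
ft_force: [0.7, 0.5, 0.3]
grip_width: 0.0002
gripper_force: 0.0
```

```bash
python3 - <<'E'
from h import *
cv2.imwrite("pics/side3.png",cv2.resize(env.get_image("side")["img"][180:360,260:480,::-1],(660,540)))
E
```

```text
(no output)
```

View pics/side3.png

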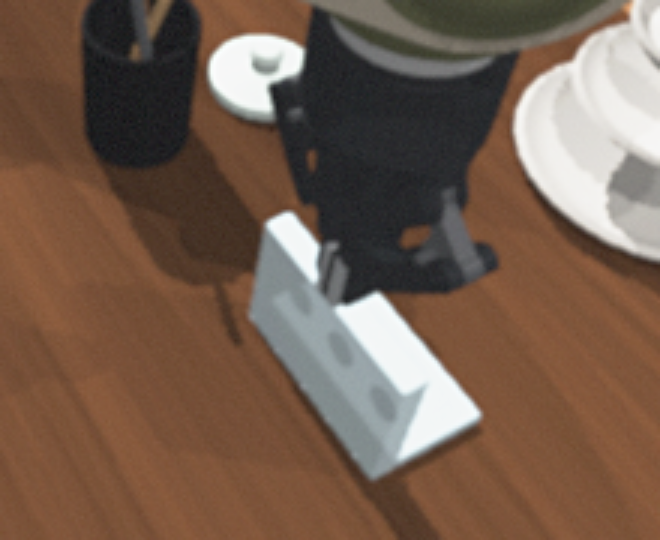

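The stand hasn't tipped: its corners sit at the same pixels as before, and the finger appears just behind the plate at (335,290). I'll measure the plate and finger positions from depth.

```bash
python3 - <<'E'
from h import *
for c in["side","scene"]:
    p=env.get_image(c); d=p["depth"]; v,u=np.nonzero(d>0); z=d[v,u]
    r=np.linalg.inv(p["camera_matrix"])@np.array([u,v,np.ones_like(u)])*z
    Q=((np.linalg.inv(p["world_to_cam"])@np.vstack([r,np.ones(len(u))]))[:3]).T
    for lo,hi in[(.05,.06),(.06,.07),(.07,.08),(.083,.088),(.09,.1),(.1,.11),(.11,.12)]:
      for y0,y1 in[(-.26,-.23),(-.225,-.187),(-.18,-.15)]:
        q=Q[(Q[:,2]>lo)&(Q[:,2]<hi)&(Q[:,1]>y0)&(Q[:,1]<y1)&(abs(Q[:,0]-.58)<.06)]
        if len(q)>3: print(c,lo,y0,len(q),"x",np.percentile(q[:,0],[3,50,97]).round(4),"y",np.percentile(q[:,1],[3,97]).round(3))
o=env.observe(); print(o["position"],o["ft_force"])
E
```

```text
side 0.05 -0.26 69 x [0.5688 0.5696 0.5704] y [-0.259 -0.231]
side 0.05 -0.225 73 x [0.5685 0.5693 0.57  ] y [-0.224 -0.188]
side 0.05 -0.18 50 x [0.5685 0.5693 0.5702] y [-0.179 -0.153]
side 0.06 -0.26 72 x [0.5687 0.5695 0.5707] y [-0.259 -0.231]
side 0.06 -0.225 77 x [0.5687 0.5695 0.5702] y [-0.223 -0.189]
side 0.06 -0.18 53 x [0.5682 0.5693 0.5701] y [-0.179 -0.153]
side 0.07 -0.26 74 x [0.5687 0.5694 0.5702] y [-0.259 -0.231]
side 0.07 -0.225 81 x [0.5686 0.5693 0.5701] y [-0.224 -0.189]
side 0.07 -0.18 52 x [0.5685 0.5691 0.57  ] y [-0.179 -0.153]
side 0.083 -0.26 232 x [0.5694 0.5763 0.584 ] y [-0.259 -0.231]
side 0.083 -0.225 105 x [0.5689 0.5752 0.5836] y [-0.224 -0.189]
side 0.083 -0.18 160 x [0.5689 0.5757 0.5841] y [-0.179 -0.152]
side 0.09 -0.225 15 x [0.561  0.5617 0.5666] y [-0.213 -0.201]
side 0.1 -0.225 82 x [0.5608 0.565  0.5768] y [-0.22  -0.195]
side 0.11 -0.225 83 x [0.5607 0.565  0.5735] y [-0.221 -0.194]
scene 0.05 -0.26 15 x [0.5848 0.5855 0.586 ] y [-0.258 -0.233]
scene 0.05 -0.225 22 x [0.5845 0.5853 0.5859] y [-0.223 -0.188]
scene 0.05 -0.18 40 x [0.5698 0
[... 171 characters left out ...]
0.18 38 x [0.5722 0.5849 0.5862] y [-0.179 -0.151]
scene 0.07 -0.26 15 x [0.5846 0.5856 0.5864] y [-0.255 -0.231]
scene 0.07 -0.225 27 x [0.5845 0.5853 0.5867] y [-0.224 -0.189]
scene 0.07 -0.18 37 x [0.5712 0.5848 0.5862] y [-0.176 -0.15 ]
scene 0.083 -0.26 32 x [0.5735 0.5812 0.5856] y [-0.258 -0.233]
scene 0.083 -0.225 49 x [0.5712 0.5804 0.5856] y [-0.22  -0.188]
scene 0.083 -0.18 59 x [0.57   0.5769 0.5852] y [-0.178 -0.151]
scene 0.09 -0.225 13 x [0.5641 0.5734 0.5823] y [-0.202 -0.199]
scene 0.1 -0.225 41 x [0.5631 0.5793 0.5843] y [-0.213 -0.192]
scene 0.11 -0.225 46 x [0.5629 0.5783 0.5841] y [-0.209 -0.192]
[ 0.57373025 -0.20606409  0.06025706] [-0.36973801  0.79344216 -0.68893405]
```

```bash
python3 - <<'E'
from h import *
a=env.get_image("scene"); b=env.get_image("wrist")
x=cv2.resize(a["img"][90:240,130:290],(400,375)); y=cv2.resize(b["img"],(400,300))
im=np.zeros((375,800,3),np.uint8); im[:,:400]=x; im[:300,400:]=y
cv2.imwrite("pics/c4.png",im[:,:,::-1])
d=b["depth"]; print(np.linalg.inv(b["world_to_cam"]).round(3))
p=env.get_image("side"); d=p["depth"]; v,u=np.nonzero(d>0); z=d[v,u]
r=np.linalg.inv(p["camera_matrix"])@np.array([u,v,np.ones_like(u)])*z
Q=((np.linalg.inv(p["world_to_cam"])@np.vstack([r,np.ones(len(u))]))[:3]).T
q=Q[(Q[:,2]>.089)&(Q[:,2]<.2)&(abs(Q[:,1]+.206)<.08)&(abs(Q[:,0]-.58)<.08)]
for lo in np.arange(.089,.2,.01):
    k=q[(q[:,2]>=lo)&(q[:,2]<lo+.01)]
    if len(k): print(round(lo,3),len(k),k.min(0).round(3),k.max(0).round(3))
print(env.observe()["grip_width"],env.grasp_offset)
E
```

```text
[[-0.001 -0.95  -0.311  0.654]
 [-1.     0.002 -0.001 -0.207]
 [ 0.002  0.311 -0.95   0.236]
 [ 0.     0.     0.     1.   ]]
0.089 11 [ 0.563 -0.214  0.094] [ 0.569 -0.2    0.099]
0.099 75 [ 0.562 -0.221  0.099] [ 0.58  -0.193  0.109]
0.109 86 [ 0.562 -0.221  0.109] [ 0.579 -0.194  0.119]
0.119 71 [ 0.562 -0.221  0.119] [ 0.571 -0.193  0.129]
0.129 68 [ 0.56  -0.222  0.129] [ 0.568 -0.182  0.139]
0.139 245 [ 0.56  -0.241  0.139] [ 0.585 -0.173  0.149]
0.149 227 [ 0.559 -0.25   0.149] [ 0.585 -0.162  0.159]
0.159 282 [ 0.555 -0.259  0.159] [ 0.573 -0.156  0.169]
0.169 287 [ 0.556 -0.267  0.169] [ 0.572 -0.147  0.179]
0.179 580 [ 0.554 -0.269  0.179] [ 0.586 -0.146  0.189]
0.189 337 [ 0.553 -0.261  0.189] [ 0.579 -0.154  0.199]
0.199 37 [ 0.554 -0.249  0.199] [ 0.577 -0.216  0.2  ]
0.0001943922865315716 0.0187
```

View pics/c4.png

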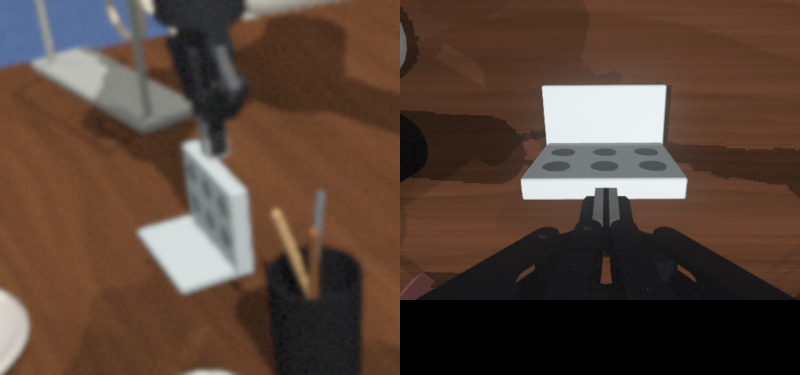

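The wrist and scene views show the shut fingers hovering above the plate's edge. Depth puts the tips at z≈0.093, while the reported TCP z is 0.060. I'll trust vision: back off, descend part of the way and measure again.

{"op": "servo_tool", "data": {"deltas": "0 10 0 0 0 0 0; 0 10 0 0 0 0 0; 0 10 0 0 0 0 0; 0 10 0 0 0 0 0; 0 0 0 0 0 0 0; 0 0 0 12 0 0 0; 0 0 0 12 0 0 0; 0 0 0 0 0 0 0"}}

```text
time_s: 5.7
position: [0.6125, -0.2054, 0.0338]
tool_rot: [[1.0, -0.001, -0.004], [-0.001, -1.0, 0.002], [-0.004, -0.002, -1.0]]
ft_force: [-0.5, -0.2, -0.3]
grip_width: -0.0003
gripper_force: 0.0
```

```bash
cat >> h.py <<'E'
def cloud(c):
    p=env.get_image(c); d=p["depth"]; v,u=np.nonzero(d>0); z=d[v,u]
    r=np.linalg.inv(p["camera_matrix"])@np.array([u,v,np.ones_like(u)])*z
    return ((np.linalg.inv(p["world_to_cam"])@np.vstack([r,np.ones(len(u))]))[:3]).T
def tip(c="scene"):
    Q=cloud(c); o=env.observe(); t=o["position"]; print(c,o["time_s"],t.round(4),o["ft_force"].round(1))
    for lo in np.arange(.02,.13,.01):
        k=Q[(abs(Q[:,2]-lo-.005)<.005)&(abs(Q[:,1]-t[1])<.025)&(abs(Q[:,0]-t[0])<.04)]
        if len(k)>2: print(round(lo,3),len(k),k.min(0).round(3),k.max(0).round(3))
E
python3 -c "
from h import *
tip()
tip('side')"
```

```text
scene 5.75 [ 0.6131 -0.2057  0.0351] [ 0.2 -0.1  0.1]
0.02 26 [ 0.584 -0.226  0.021] [ 0.586 -0.181  0.03 ]
0.03 30 [ 0.584 -0.23   0.031] [ 0.586 -0.181  0.04 ]
0.04 26 [ 0.584 -0.23   0.04 ] [ 0.586 -0.184  0.05 ]
0.05 24 [ 0.584 -0.23   0.05 ] [ 0.586 -0.181  0.059]
0.06 34 [ 0.584 -0.229  0.06 ] [ 0.607 -0.181  0.07 ]
0.07 66 [ 0.584 -0.229  0.07 ] [ 0.624 -0.183  0.08 ]
0.08 122 [ 0.573 -0.231  0.081] [ 0.624 -0.181  0.09 ]
0.09 52 [ 0.602 -0.212  0.09 ] [ 0.624 -0.19   0.1  ]
0.1 31 [ 0.606 -0.214  0.1  ] [ 0.625 -0.191  0.109]
0.11 21 [ 0.623 -0.23   0.11 ] [ 0.627 -0.182  0.119]
0.12 29 [ 0.621 -0.229  0.12 ] [ 0.626 -0.181  0.13 ]
side 5.8 [ 0.6136 -0.206   0.0361] [0.4 0.1 1.3]
0.07 48 [ 0.601 -0.219  0.07 ] [ 0.618 -0.194  0.08 ]
0.08 310 [ 0.574 -0.231  0.08 ] [ 0.618 -0.181  0.09 ]
0.09 83 [ 0.601 -0.221  0.09 ] [ 0.614 -0.193  0.1  ]
0.1 54 [ 0.6   -0.222  0.1  ] [ 0.609 -0.197  0.11 ]
0.11 117 [ 0.598 -0.231  0.11 ] [ 0.625 -0.182  0.12 ]
0.12 180 [ 0.599 -0.231  0.12 ] [ 0.625 -0.181  0.13 ]
```

The tip is now at about z 0.068 with its front at x≈0.602, so the 33 mm z offset is constant. I'll go down 9 mm more and push.

{"op": "servo_tool", "data": {"deltas": "0 0 0 9 0 0 0; 0 0 0 0 0 0 0; 0 -6 0 0 0 0 0; 0 -6 0 0 0 0 0; 0 -6 0 0 0 0 0; 0 -6 0 0 0 0 0; 0 -6 0 0 0 0 0; 0 -6 0 0 0 0 0"}}

```text
time_s: 6.47
position: [0.5773, -0.2061, 0.0274]
tool_rot: [[1.0, -0.001, 0.0], [-0.001, -1.0, -0.0], [0.0, 0.0, -1.0]]
ft_force: [0.0, -0.5, -0.3]
grip_width: -0.0002
gripper_force: 0.2
```

```bash
python3 - <<'E'
from h import *
print(env.observe()["position"])
cv2.imwrite("pics/side5.png",cv2.resize(env.get_image("side")["img"][180:360,260:480,::-1],(660,540)))
E
```

```text
[ 0.57731508 -0.20608258  0.02741866]
```

View pics/side5.png

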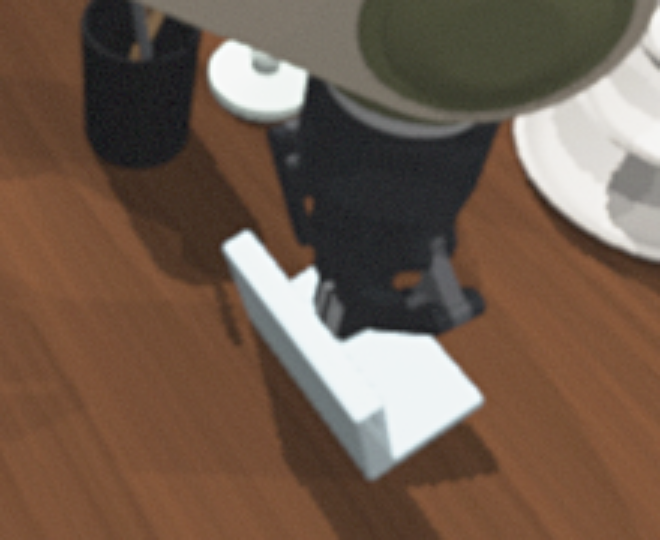

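The plate is now tilting, with its top edge moved to about (225,245)–(360,415) while the heel stays put. I'll follow through.

{"op": "servo_tool", "data": {"deltas": "0 -7 0 0 0 0 0; 0 -7 0 0 0 0 0; 0 -7 0 0 0 0 0; 0 -7 0 0 0 0 0; 0 -7 0 0 0 0 0; 0 -7 0 0 0 0 0; 0 -7 0 0 0 0 0; 0 0 0 0 0 0 0"}}

```text
time_s: 7.18
position: [0.5277, -0.2058, 0.0272]
tool_rot: [[1.0, -0.002, -0.001], [-0.002, -1.0, 0.0], [-0.001, -0.0, -1.0]]
ft_force: [-0.2, 0.3, -0.1]
grip_width: -0.0002
gripper_force: 0.0
```

```bash
python3 - <<'E'
from h import *
print(env.observe()["position"])
cv2.imwrite("pics/side6.png",cv2.resize(env.get_image("side")["img"][180:360,260:480,::-1],(660,540)))
E
```

```text
[ 0.52768387 -0.20582997  0.0271582 ]
```

View pics/side6.png

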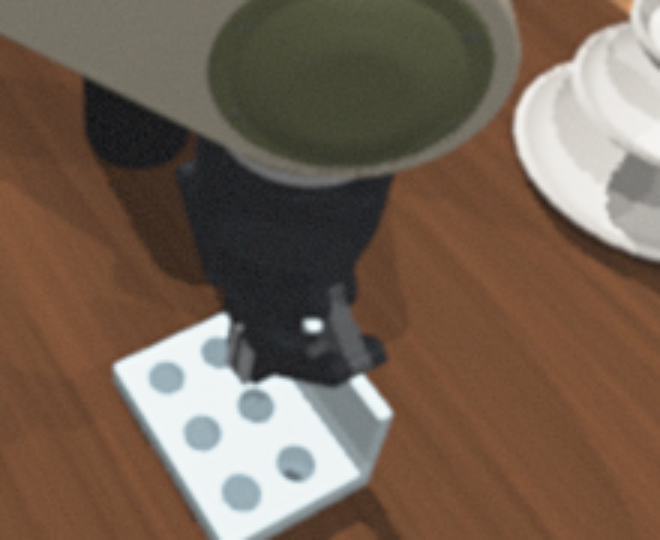

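The stand is upright, spots up, finger clear inside the L at (240,360). Next I lift straight up and go to the mirror.

{"op": "servo_tool", "data": {"deltas": "0 0 0 -15 0 0 0; 0 0 0 -25 0 0 0; 0 0 0 -28 0 0 0; 0 0 0 -28 0 0 0; 0 0 0 -28 0 0 0; 0 0 0 -28 0 0 0; 0 0 0 -28 0 0 0; 0 0 0 0 0 0 0"}}

```text
time_s: 7.9
position: [0.531, -0.207, 0.2129]
tool_rot: [[1.0, -0.001, 0.009], [-0.001, -1.0, -0.006], [0.009, 0.006, -1.0]]
ft_force: [0.1, -0.5, 1.3]
grip_width: -0.0001
gripper_force: 0.0
```

```bash
python3 - <<'E'
from h import *
o=env.observe(); t=o["position"]; print(t)
n=np.array([.961,-.275]); face=np.array([.5292,.2439])+8*.001*n
goal=face+.027*n; print("goal",goal,"delta mm",(goal-t[:2])*1000)
E
```

```text
[ 0.53095356 -0.20697711  0.21285368]
goal [0.562835 0.234275] delta mm [ 31.8814444  441.25211496]
```

{"op": "servo_tool", "data": {"deltas": "0 2 -27 0 0 0 0; 0 2 -27 0 0 0 0; 0 2 -27 0 0 0 0; 0 2 -27 0 0 0 0; 0 2 -27 0 0 0 0; 0 2 -27 0 0 0 0; 0 2 -27 0 0 0 0; 0 2 -27 0 0 0 0"}}

```text
time_s: 8.57
position: [0.5453, 0.0115, 0.2069]
tool_rot: [[1.0, -0.001, 0.0], [-0.001, -1.0, 0.0], [0.0, -0.0, -1.0]]
ft_force: [0.2, -0.7, 0.1]
grip_width: 0.0
gripper_force: 0.0
```

{"op": "servo_tool", "data": {"deltas": "0 2 -27 0 0 0 0; 0 2 -27 0 0 0 0; 0 2 -27 0 0 0 0; 0 2 -27 0 0 0 0; 0 2 -27 0 0 0 0; 0 2 -27 0 0 0 0; 0 2 -27 0 0 0 0; 0 0 0 0 0 0 0"}}

```text
time_s: 9.23
position: [0.5592, 0.2031, 0.2065]
tool_rot: [[1.0, 0.003, -0.0], [0.003, -1.0, 0.001], [-0.0, -0.001, -1.0]]
ft_force: [-0.1, 1.1, 0.3]
grip_width: 0.0001
gripper_force: 0.0
```

{"op": "servo_tool", "data": {"deltas": "0 0 0 0 0 0 0.093; 0 0 0 0 0 0 0.093; 0 0 0 0 0 0 0.093; 0 0 0 0 0 0 0; 0 0 0 0 0 0 0"}}

```text
time_s: 9.65
position: [0.5595, 0.1988, 0.2069]
tool_rot: [[0.962, -0.274, -0.0], [-0.274, -0.962, -0.0], [-0.0, 0.0, -1.0]]
ft_force: [0.0, -0.2, 0.4]
grip_width: -0.0002
gripper_force: 0.0
```

```bash
python3 - <<'E'
from h import *
o=env.observe(); t=o["position"]; R=o["tool_rot"]; print(t,R)
print("tool delta mm",R.T@((np.array([.5628,.2343,.062-.033])-t)*1000))
for c in["scene","side"]:
  Q=cloud(c); q=Q[(np.hypot(Q[:,0]-.53,Q[:,1]-.24)<.13)&(Q[:,2]>.077)&(Q[:,2]<.085)]
  if len(q)>9: print(c,len(q),q.mean(0))
E
```

```text
[0.55952215 0.19878258 0.20686885] [[ 9.61718551e-01 -2.74039013e-01 -2.18927312e-04]
 [-2.74039032e-01 -9.61718569e-01 -5.98689610e-05]
 [-1.94140030e-04  1.17571719e-04 -9.99999974e-01]]
tool delta mm [ -6.54626101 -35.07693265 177.86600177]
scene 636 [0.53168737 0.24903317 0.08202155]
side 206 [0.52746648 0.23927403 0.08018667]
```

{"op": "servo_tool", "data": {"deltas": "0 -3 -17 0 0 0 0; 0 -3 -18 0 0 0 0; 0 0 0 28 0 0 0; 0 0 0 28 0 0 0; 0 0 0 28 0 0 0; 0 0 0 28 0 0 0; 0 0 0 28 0 0 0; 0 0 0 0 0 0 0"}}

```text
time_s: 10.42
position: [0.5606, 0.2335, 0.0619]
tool_rot: [[0.961, -0.275, -0.009], [-0.275, -0.961, -0.002], [-0.009, 0.004, -1.0]]
ft_force: [0.1, -0.1, -1.7]
grip_width: -0.0001
gripper_force: 0.0
```

```bash
python3 - <<'E'
from h import *
tip("scene"); tip("side")
o=env.observe(); t=o["position"]; R=o["tool_rot"]
print("tool delta mm",R.T@((np.array([.5628,.2343,.060-.033])-t)*1000))
E
```

```text
scene 10.4667 [0.5621 0.2339 0.0651] [-0.2  0.3  0.2]
0.02 76 [0.526 0.209 0.02 ] [0.541 0.259 0.03 ]
0.03 78 [0.527 0.209 0.03 ] [0.541 0.259 0.04 ]
0.04 81 [0.527 0.209 0.04 ] [0.541 0.259 0.05 ]
0.05 81 [0.527 0.21  0.05 ] [0.541 0.259 0.06 ]
0.06 73 [0.529 0.218 0.06 ] [0.541 0.258 0.07 ]
0.07 67 [0.53  0.222 0.07 ] [0.542 0.259 0.08 ]
0.08 195 [0.522 0.216 0.081] [0.541 0.259 0.085]
0.09 8 [0.559 0.236 0.097] [0.571 0.24  0.1  ]
0.1 56 [0.558 0.225 0.101] [0.573 0.247 0.11 ]
0.11 91 [0.557 0.224 0.11 ] [0.573 0.248 0.12 ]
0.12 80 [0.558 0.224 0.12 ] [0.573 0.248 0.13 ]
side 10.5167 [0.5635 0.2342 0.0674] [-0.1  0.   0. ]
0.07 21 [0.524 0.216 0.078] [0.538 0.256 0.08 ]
0.08 48 [0.524 0.21  0.08 ] [0.539 0.259 0.082]
0.09 7 [0.552 0.226 0.098] [0.564 0.231 0.1  ]
0.1 32 [0.55  0.219 0.101] [0.571 0.242 0.11 ]
0.11 46 [0.55  0.218 0.11 ] [0.571 0.237 0.12 ]
0.12 50 [0.55  0.217 0.12 ] [0.57  0.233 0.129]
tool delta mm [-0.64749999  0.11616817 40.3960273 ]
```

{"op": "servo_tool", "data": {"deltas": "0 0 0 14 0 0 0; 0 0 0 14 0 0 0; 0 0 0 13 0 0 0; 0 0 0 0 0 0 0; 0 0 0 0 0 0 0; 0 -6 0 0 0 0 0; 0 -6 0 0 0 0 0; 0 -6 0 0 0 0 0"}}

```text
time_s: 11.18
position: [0.5459, 0.2396, 0.0273]
tool_rot: [[0.961, -0.276, 0.002], [-0.276, -0.961, 0.0], [0.002, -0.001, -1.0]]
ft_force: [1.4, -0.3, 1.9]
grip_width: -0.0
gripper_force: 1.0
```

{"op": "servo_tool", "data": {"deltas": "0 -6 0 0 0 0 0; 0 -6 0 0 0 0 0; 0 -6 0 0 0 0 0"}}

```text
time_s: 11.43
position: [0.5282, 0.2445, 0.0265]
tool_rot: [[0.961, -0.276, 0.001], [-0.276, -0.961, 0.0], [0.0, -0.0, -1.0]]
ft_force: [1.0, 0.6, 0.3]
grip_width: -0.0003
gripper_force: 0.3
```

```bash
python3 - <<'E'
from h import *
o=env.observe();print(o["position"],o["ft_force"])
cv2.imwrite("pics/sc7.png",cv2.resize(env.get_image("scene")["img"][220:380,270:430,::-1],(560,560)))
E
```

```text
[0.52821581 0.24454455 0.02647458] [0.97778449 0.58289628 0.28108566]
```

View pics/sc7.png

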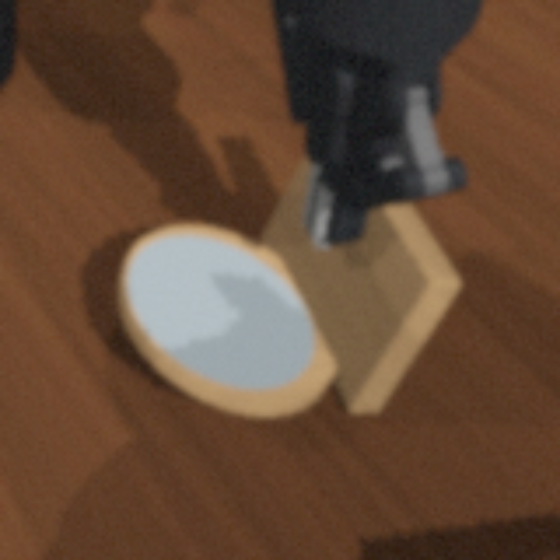

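The mirror's base is tilting, with the finger on its inner face at (320,235). I'll follow through.

{"op": "servo_tool", "data": {"deltas": "0 -7 0 0 0 0 0; 0 -7 0 0 0 0 0; 0 -7 0 0 0 0 0; 0 -7 0 0 0 0 0; 0 -7 0 0 0 0 0; 0 -7 0 0 0 0 0; 0 -7 0 0 0 0 0; 0 -6 0 0 0 0 0"}}

```text
time_s: 12.15
position: [0.4751, 0.2597, 0.0261]
tool_rot: [[0.961, -0.276, -0.0], [-0.276, -0.961, -0.0], [-0.0, 0.0, -1.0]]
ft_force: [-0.6, 0.5, -0.1]
grip_width: -0.0005
gripper_force: 0.0
```

{"op": "servo_tool", "data": {"deltas": "0 0 0 0 0 0 0; 0 0 0 0 0 0 0; 0 0 0 0 0 0 0"}}

```text
time_s: 12.4
position: [0.4762, 0.2595, 0.0262]
tool_rot: [[0.961, -0.277, 0.0], [-0.277, -0.961, 0.0], [0.0, -0.0, -1.0]]
ft_force: [-0.6, -1.2, 0.9]
grip_width: -0.0002
gripper_force: 0.0
```

```bash
python3 - <<'E'
from h import *
o=env.observe();print(o["position"],o["ft_force"])
cv2.imwrite("pics/sc8.png",cv2.resize(env.get_image("scene")["img"][220:380,270:430,::-1],(560,560)))
E
```

```text
[0.47620383 0.2594877  0.02618475] [-0.55696521 -1.22674088  0.8874454 ]
```

View pics/sc8.png

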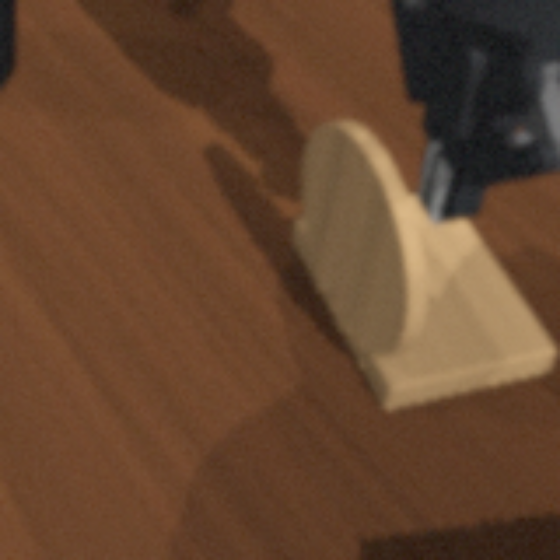

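The mirror is upright, with the finger clear of it at (435,200). I'll lift away and check everything.

{"op": "servo_tool", "data": {"deltas": "0 0 0 -15 0 0 0; 0 0 0 -25 0 0 0; 0 0 0 -28 0 0 0; 0 0 0 -28 0 0 0; 0 0 0 -28 0 0 0; 0 0 0 -28 0 0 0; 0 0 0 0 0 0 0; 0 0 0 0 0 0 0"}}

```text
time_s: 13.12
position: [0.4767, 0.2595, 0.1793]
tool_rot: [[0.961, -0.277, 0.003], [-0.277, -0.961, 0.001], [0.003, -0.002, -1.0]]
ft_force: [0.5, -0.1, 0.1]
grip_width: 0.0003
gripper_force: 0.0
```

```bash
python3 - <<'E'
from h import *
print(env.observe()["position"],env.observe()["time_s"])
p=env.get_image("scene"); cv2.imwrite("pics/end.png",p["img"][:,:,::-1])
E
```

```text
[0.4766882  0.25952457 0.17931931] 13.1167
```

View pics/end.png

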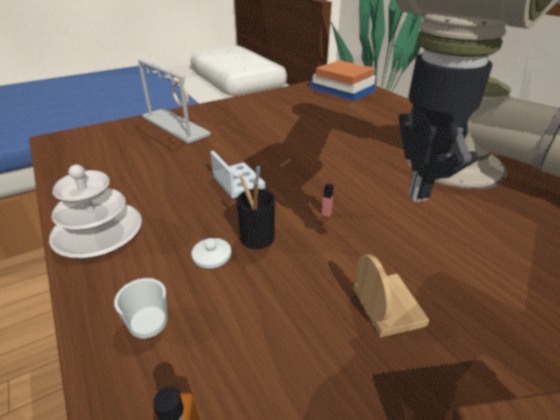

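The stand (235,172) and the mirror (385,295) are both upright. The cup, lid and tube are at the same pixels as at the start, and the arm is clear.

```bash
python3 -c "
from rig import env
print(env.close_job())"
```

```text
the job is handed in; nothing more can be done
None
```

The lip gloss stand and the mirror are both tipped back upright on their bases, the last picture shows everything else where it was, and the job was handed in at about 13 s of the 48 s limit; no verdict was returned.

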